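Clear and hold open the damp-box lid

TASK

A bisque tumbler has been left standing on the lid of the damp box: lift it off and stand it gently, upright, in the middle of the wooden ware board. Then raise the lid by its bar handle to 45 degrees and finish while still holding it there, because it falls shut if let go and someone needs to reach inside. Leave the mug, the glaze bottle and the brush jar as they stand.

Things in the scene. Friction and masses are not known exactly. Their poses are not given: they have to be found in the camera images.
- damp_box: Grey plastic storage box with a white hinged lid, 200 mm deep (x) by 240 mm wide (y), rim 120 mm above the table; fixed to the table. Origin: centre of its underside. Its x axis points from the handle side (near the robot) to the hinge side, y along the hinge, z up.
- lid (a joint): Angle of the damp box's lid, rad: 0 = shut and level, grows as the handle side rises; 45 degrees = 0.785; stop at 1.4. The hinge is free, so the lid (about 0.35 kg) always falls shut. The lid is a flat white slab, 206 x 246 mm and 12 mm thick; shut, its top face is 132 mm above the table.
- lid_hinge (a point): Point on the hinge line (which runs along the box's y axis) at the middle of the box's far rim, 100 mm along the box's +x from its origin and 120 mm up. The lid turns about it.
- lid_handle (a point): Middle of the lid's steel bar handle: a round bar 12 mm thick and 110 mm long, parallel to the hinge, carried on two end posts of the same bar; its centre line is 45 mm above the lid's top face and 185 mm from the hinge towards the robot (57 mm above the hinge when shut). Moves and turns with the lid.
- tumbler_mid (a point): Centre, half-way up, of the loose bisque tumbler that stands on the lid: off-white, round, open at the top, without handle, 90 mm high, 60 mm across (54 mm at the foot), about 160 g. Its z axis points up out of the mouth.
- board_top (a point): Centre of the top face of the ware board: a plain square wooden board, 130 x 130 mm and 12 mm thick, fixed on the table to the left or right of the box, empty. Axes along its edges, z up.
- mug_mid (a point): Bystander: loose white glazed mug with a handle, 76 mm across, 85 mm high; point at its centre half-way up. On the other side of the box from the ware board.
- bottle_mid (a point): Bystander: loose clear glaze bottle with a white cap, 54 mm across, 130 mm high; point at its centre half-way up. Beside the far part of the box, on the left.
- jar_mid (a point): Bystander: loose blue ceramic jar with brushes in it, 72 mm across, 100 mm high (brushes to 200 mm); point at the jar's centre half-way up. Beside the far part of the box, on the right.

How it is judged:
By the outcome, as a careful person would: the job done as asked, in the order asked, and still so for the second after the job is handed in, while the arm keeps its last pose, push and grip.
It also fails if it takes over 53 s, if anything falls off the work surface, if the arm or the gripper's body presses on something with over 40 N, if the wrist force passes 120 N, or if a joint passes its speed limit or range.

ROBOT

A 6-joint arm with a two-finger parallel gripper is mounted at the origin on the work surface. World frame = base frame: x ahead of the robot, y to its left, z up, the work surface at z = 0. Lengths are in m, angles in rad, forces in N, time in s.
With the tool pointing down it reaches from about 0.35 to 0.975 m from the base axis. Payload 7.1 kg.
Tool frame: the origin (TCP) lies on the centre line of the jaws, within the pads' length; the fingertips stand 17 mm ahead of it and the grasp point (between the pads) lies 2 mm behind it; x points along the fingers, y is the direction in which the jaws open and shut, and the axes are right-handed (so a half turn about x gives the same grasp; the last joint's range is limited). The gripper opens to 88 mm and grips with 3 to 60 N. Pads are 20 mm wide; open, the fingers measure 115 mm over their backs; the gripper's body (75 mm by 178 mm) begins 61 mm behind the grasp point.
Start: joints at [1.32, 0.423, 1.63, -0, 1.089, -0.019], TCP at [0.144, 0.608, 0.24] pointing down, gripper open.
Joint ranges: [-3, 3], [-0.9, 2.11], [0.09, 2.58], [-1.31, 4.45], [0.11, 2.69], [-2.54, 2.54]. Speed limits (rad/s): [2.39, 2.39, 3.01, 3.14, 3.14, 3.14].

INTERFACE

Orientations are given as a 3x3 rotation matrix whose columns are the frame's x, y, z axes.
In Python, from bench import bot, imaging gives the robot as it stands.
- The arm moves only by the tool apply_moves, never from a script. Its argument "deltas" is one flat list of numbers, 7 for each row, row after row: the shift along the tool's x, y, z in m, then the turn, a rotation vector about the tool's x, y, z in degrees, then the opening, from 0 (shut) to 1 (fully open). In form: [tx, ty, tz, wx, wy, wz, hand, tx, ty, tz, wx, wy, wz, hand, ...]. A call has 1 to 10 rows; each row shifts and turns the pose as measured when the row begins, along the tool's axes as they then stand; what a row does not reach is not made up. A row lasts 1/8 s, in which the tool goes at most 62.5 mm and 10.7 degrees, less where a joint would pass 70% of its speed; a pose out of reach is approached as far as the arm can. A call is refused whole if a number of a shift passes 0.0625 or a number of a turn 10.7, either way. A call with a gripper value outside its range is refused whole. The fingers move at their own pace and stop on an object; "newtons" is the grip in N (left out, the last holds). Time passes only in rows, so rows that do not move let the fingers close. It gives the time, the measured TCP pose, the force and the opening at its end, in the units of the state.
- bot.observe(): the state, without advancing time (a new reading comes with each control period).
- imaging.get_image(name): name is "side" or "top" or "wrist"; returns (picture, depth): 400x640x3 uint8, blue, green, red; 400x640 float32, m along the optical axis (not along the pixel's ray), 0 where there is no reading.
- imaging.camera_params(name): a dict with "intrinsics" (3x3 intrinsics, pixels), "T" (4x4, takes a point from camera to world coordinates); the wrist camera has in their place "tool_from_camera" (4x4, takes a point from camera to tool coordinates, whose origin is the TCP and whose axes are the tool frame's). Camera axes: x right, y up, looking along -z (the intrinsics and any distortion apply to the point x, -y, -z); pixel columns grow to the right and rows downward; lengths in m; the calibration is good to about 2 mm. A picture is of the moment at which its call begins: read the wrist's pose just before it. camera_params takes no time and is no camera call.
- bot.finish_job(): hands the job in, once; it reports no verdict.
The state is a dict: "time_s": time; "joint_pos": joint angles; "joint_velocities": joint speeds; "joint_torque": joint torques, N m; "tcp_pos": TCP position; "orientation": TCP orientation; "ft_force": force on the tool from outside, world axes, zero at the start; "ft_torque": the same for the moment, N m; "opening": opening from 0.0 (shut) to 1.0 (fully open).
Only numpy, scipy, OpenCV 4.12 (cv2) and the standard library are available. Lean on these libraries where they do the work, as an engineer would, in place of code of your own. Each camera call takes 0.05 s, during which the arm holds its last target.

## Working session

There is one attempt and no reset: what is moved stays moved. The work goes in short steps, Python scripts to look and compute and a tool call to move; the robot and the scene stay as the last step left them, time stands still between calls to the robot, and variables do not carry over. Pictures are saved under pics/ and viewed, and the job is handed in when it is done.

Besides the shell and the picture viewer there is one more tool, called after "Emit:" as name(argument=value, ...) on one line, values as JSON. apply_moves: Moves the arm, as the interface text tells. Its arguments: {"type":"object","properties":{"deltas":{"type":"array","items":{"type":"number"}},"newtons":{"type":"number"}},"required":["deltas"]}

```bash
mkdir -p pics; ls
python3 - <<'E'
from bench import bot, imaging
import cv2, numpy as np
np.set_printoptions(precision=4,suppress=True)
s=bot.observe()
for k,v in s.items(): print(k,np.array(v))
for n in ["side","top","wrist"]:
    p,d=imaging.get_image(n); cv2.imwrite(f"pics/a_{n}.png",p); np.savez(f"pics/a_{n}.npz",p=p,d=d)
    print(n,imaging.camera_params(n))
E
```

```text
pics
time_s 0.0
joint_pos [ 1.32    0.4238  1.6307 -0.      1.0886 -0.019 ]
joint_velocities [-0.0008 -0.0001  0.0006  0.0006 -0.001   0.001 ]
joint_torque [ -0.0013 -54.4614 -27.3658   0.0644   0.0229  -0.0001]
tcp_pos [0.1434 0.6078 0.2389]
orientation [[-0.0004  0.2297  0.9733]
 [-0.0015  0.9733 -0.2297]
 [-1.     -0.0015 -0.    ]]
ft_force [-0.5583  0.2651  0.2839]
ft_torque [-0.0242  0.0119 -0.0277]
opening 1.0014507825840238
side {'intrinsics': array([[406.3363,   0.    , 318.755 ],
       [  0.    , 406.3363, 195.1666],
       [  0.    ,   0.    ,   1.    ]]), 'T': array([[-0.8653,  0.4023, -0.2989,  0.3154],
       [-0.501 , -0.68  ,  0.5353,  0.5242],
       [ 0.0121,  0.613 ,  0.79  ,  0.8538],
       [ 0.    ,  0.    ,  0.    ,  1.    ]])}
top {'intrinsics': array([[431.8407,   0.    , 323.4694],
       [  0.    , 431.8407, 194.748 ],
       [  0.    ,   0.    ,   1.    ]]), 'T': array([[-0.0058,  0.9891, -0.1472,  0.4391],
       [-1.    , -0.006 , -0.0006,  0.0067],
       [-0.0015,  0.1472,  0.9891,  1.1502],
       [ 0.    ,  0.    ,  0.    ,  1.    ]])}
wrist {'intrinsics': array([[309.5214,   0.    , 315.1028],
       [  0.    , 309.5214, 202.6162],
       [  0.    ,   0.    ,   1.    ]]), 'tool_from_camera': array([[ 0.0017,  0.2569, -0.9664, -0.1453],
       [ 1.    ,  0.    ,  0.0018, -0.0003],
       [ 0.0005, -0.9665, -0.2569, -0.0689],
       [ 0.    ,  0.    ,  0.    ,  1.    ]])}
```

View pics/a_top.png

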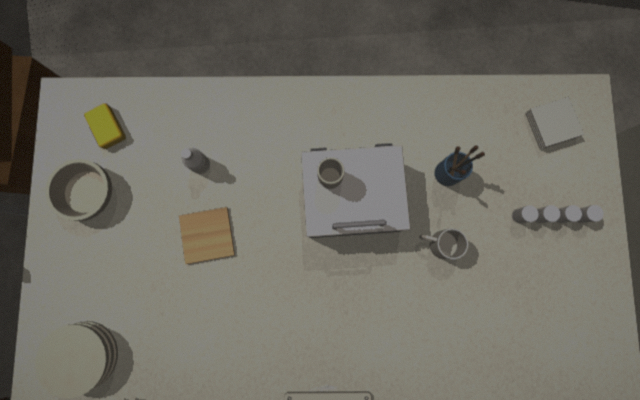

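View pics/a_side.png

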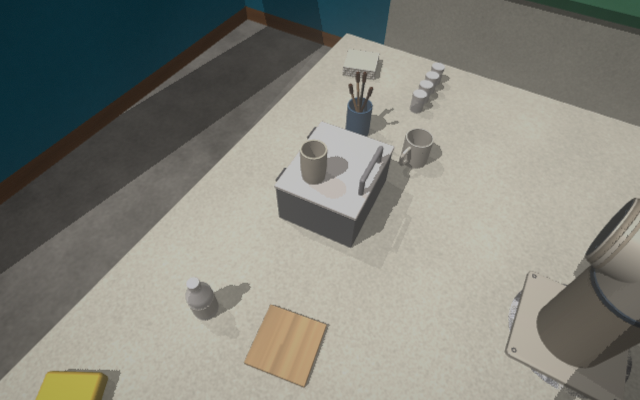

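The top view shows the box at about (355,190) with the tumbler on its lid at (331,172) and the handle at (360,225). The board is at (206,235), with the bottle, jar and mug at (197,160), (455,170) and (452,244). Next I'll measure them.

```bash
cat > h.py <<'E'
import numpy as np, cv2
from bench import bot, imaging
np.set_printoptions(precision=4,suppress=True)
def cloud(n,d,T=None):
    c=imaging.camera_params(n);K=c["intrinsics"]
    if T is None:T=c["T"]
    v,u=np.mgrid[:400,:640]
    P=np.stack([(u-K[0,2])/K[0,0]*d,-(v-K[1,2])/K[1,1]*d,-d],-1)
    W=P@T[:3,:3].T+T[:3,3]; W[d<=0]=np.nan
    return W
def proj(n,p,T=None):
    c=imaging.camera_params(n);K=c["intrinsics"]
    if T is None:T=c["T"]
    q=np.linalg.inv(T)@np.r_[p,1]; 
    return K[0,2]+K[0,0]*q[0]/-q[2], K[1,2]-K[1,1]*q[1]/-q[2]
def wristT(s):
    T=np.eye(4);T[:3,:3]=s["orientation"];T[:3,3]=s["tcp_pos"]
    return T@imaging.camera_params("wrist")["tool_from_camera"]
E
python3 - <<'E'
from h import *
for n in["top","side"]:
    z=np.load(f"pics/a_{n}.npz");d=z["d"];W=cloud(n,d)
    print(n,"tcp at",proj(n,[.144,.608,.24]),"tabz",np.nanmedian(W[...,2]))
    X=W.reshape(-1,3)
    def sel(lo,hi,box=None):
        m=(X[:,2]>lo)&(X[:,2]<hi)
        if box: m&=(X[:,0]>box[0])&(X[:,0]<box[1])&(X[:,1]>box[2])&(X[:,1]<box[3])
        return X[m]
    def comps(lo,hi):
        m=((W[...,2]>lo)&(W[...,2]<hi)).astype(np.uint8)
        k,l,st,c=cv2.connectedComponentsWithStats(m)
        for i in range(1,k):
            if st[i,4]>30:
                Q=W[l==i]; r=cv2.minAreaRect(Q[:,:2].astype(np.float32)*1000)
                print((lo,hi),st[i],"med",np.median(Q,0),"rect",np.array(r[0]),np.array(r[1]),r[2])
    comps(.005,.03);comps(.124,.142);comps(.16,.2);comps(.2,.24);comps(.07,.11)
E
```

```text
top tcp at (np.float64(22.11867601614034), np.float64(411.097696333744)) tabz -0.0008949452793138857
(0.005, 0.03) [101 103  25  46 198] med [0.7708 0.5718 0.0196] rect [804.8638 575.8722] [131.235   57.4264] 0.8546708226203918
(0.005, 0.03) [526 109  29  40 223] med [ 0.7806 -0.5681  0.0165] rect [ 779.7881 -570.2886] [115.49    38.5478] 36.298336029052734
(0.005, 0.03) [195 156  15  18  59] med [0.6802 0.3206 0.0203] rect [685.9556 326.9024] [19.6531 51.3406] 54.776771545410156
(0.005, 0.03) [446 159   8  11  38] med [ 0.697  -0.3302  0.0098] rect [ 690.3215 -332.7056] [23.3115 18.9656] 12.102733612060547
(0.005, 0.03) [435 164  20  22  74] med [ 0.6466 -0.299   0.0172] rect [ 652.8658 -309.9976] [68.191  26.5645] 40.897117614746094
(0.005, 0.03) [  59  168   45   46 1565] med [0.624  0.6509 0.0157] rect [625.2047 647.9625] [108.5089 120.0116] 53.35325622558594
(0.005, 0.03) [451 172  12   6  31] med [ 0.6594 -0.3532  0.0086] rect [ 663.0728 -345.7274] [27.441  16.3861] 78.63004302978516
(0.005, 0.03) [ 179  207   56   57 2460] med [0.5034 0.317  0.0118] rect [504.4489 317.3221] [1
[... 5842 characters left out ...]
ct [  324.1449 -1097.9827] [ 23.0814 685.5677] 89.77684783935547
(0.07, 0.11) [347  97  25  25 422] med [ 0.6627 -0.3181  0.0889] rect [ 662.9282 -325.7534] [70.2145 73.6745] 0.6314194202423096
(0.07, 0.11) [405 128  29  24 302] med [ 0.4728 -0.3007  0.0793] rect [ 471.2687 -304.6317] [74.6774 84.8267] 24.645872116088867
(0.07, 0.11) [276 156 115  77 996] med [0.5576 0.0507 0.0901] rect [537.5203 -21.1876] [311.9714 154.3567] 53.670440673828125
(0.07, 0.11) [185 282  28  27 470] med [0.681  0.3504 0.0887] rect [688.049  345.0076] [53.267  45.1138] 57.12730026245117
(0.07, 0.11) [ 549  288   73   72 1018] med [0.0294 0.0599 0.0908] rect [20.2782 36.1799] [ 59.4308 136.3721] 57.033756256103516
```

View pics/a_wrist.png

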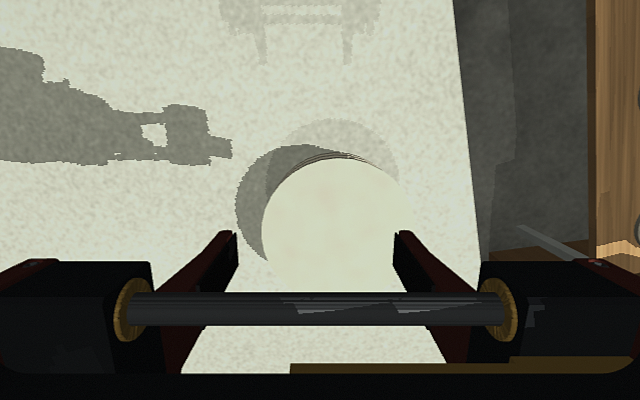

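```bash
cat >> h.py <<'E'
from scipy.spatial.transform import Rotation as Ro
def Rdown(yaw_deg,pitch=0):
    a=np.deg2rad(yaw_deg);y=np.array([np.cos(a),np.sin(a),0]);x=np.array([0,0,-1.]);
    return np.stack([x,y,np.cross(x,y)],1)
def plan(p1,R1,n,p0=None,R0=None,s=None):
    s=s or bot.observe()
    p0=np.array(s["tcp_pos"]) if p0 is None else np.array(p0); R0=np.array(s["orientation"]) if R0 is None else R0
    w=Ro.from_matrix(R0.T@R1).as_rotvec()/n
    R=R0.copy();d=(np.array(p1)-p0)/n
    for i in range(n):
        print(np.round(R.T@d,4),np.round(np.rad2deg(w),2)); R=R@Ro.from_rotvec(w).as_matrix()
E
python3 - <<'E'
from h import *
s=bot.observe();R=Rdown(3.65)
print("A");plan([.144,.608,.34],s["orientation"],2)
print("B");plan([.630,-.007,.34],R,16,p0=[.144,.608,.34])
E
```

```text
A
[-0.0504  0.      0.0003] [0. 0. 0.]
[-0.0504  0.      0.0003] [0. 0. 0.]
B
[ 0.     -0.0304  0.0384] [4.57 0.   0.  ]
[ 0.     -0.0273  0.0407] [4.57 0.   0.  ]
[ 0.     -0.024   0.0427] [4.57 0.   0.  ]
[ 0.     -0.0205  0.0445] [4.57 0.   0.  ]
[ 0.     -0.0169  0.046 ] [4.57 0.   0.  ]
[ 0.     -0.0131  0.0472] [4.57 0.   0.  ]
[ 0.     -0.0093  0.0481] [4.57 0.   0.  ]
[ 0.     -0.0055  0.0487] [4.57 0.   0.  ]
[ 0.     -0.0016  0.049 ] [4.57 0.   0.  ]
[0.     0.0023 0.0489] [4.57 0.   0.  ]
[0.     0.0062 0.0486] [4.57 0.   0.  ]
[0.     0.01   0.0479] [4.57 0.   0.  ]
[0.     0.0138 0.047 ] [4.57 0.   0.  ]
[0.     0.0175 0.0457] [4.57 0.   0.  ]
[0.     0.0211 0.0442] [4.57 0.   0.  ]
[0.     0.0246 0.0424] [4.57 0.   0.  ]
```

Emit:
apply_moves(deltas=[-0.05,0,0,0,0,0,1,-0.05,0,0,0,0,0,1,0,-0.03,0.038,4.5,0,0,1,0,-0.027,0.041,4.5,0,0,1,0,-0.024,0.043,4.5,0,0,1,0,-0.02,0.044,4.5,0,0,1,0,-0.017,0.046,4.5,0,0,1,0,-0.013,0.047,4.5,0,0,1,0,-0.009,0.048,4.5,0,0,1,0,-0.005,0.049,4.5,0,0,1])

```text
time_s: 1.4
tcp_pos: [0.3906, 0.2936, 0.3409]
orientation: [[-0.0, 0.767, 0.642], [-0.004, 0.642, -0.767], [-1.0, -0.003, 0.003]]
ft_force: [0.6, 0.1, 0.4]
opening: 0.996
```

Run:
```python
from h import *
plan([.630,-.007,.34],Rdown(3.65),8)
```

```text
[ 0.0003 -0.0012  0.048 ] [4.53 0.03 0.01]
[0.0002 0.0026 0.048 ] [4.53 0.03 0.01]
[0.0002 0.0064 0.0476] [4.53 0.03 0.01]
[0.0002 0.0102 0.0469] [4.53 0.03 0.01]
[0.0002 0.0138 0.046 ] [4.53 0.03 0.01]
[0.0002 0.0174 0.0448] [4.53 0.03 0.01]
[0.0001 0.0209 0.0432] [4.53 0.03 0.01]
[0.0001 0.0243 0.0414] [4.53 0.03 0.01]
```

Emit:
apply_moves(deltas=[0,-0.001,0.048,4.5,0,0,1,0,0.003,0.048,4.5,0,0,1,0,0.006,0.048,4.5,0,0,1,0,0.01,0.047,4.5,0,0,1,0,0.014,0.046,4.5,0,0,1,0,0.017,0.045,4.5,0,0,1,0,0.021,0.043,4.5,0,0,1,0,0.024,0.041,4.5,0,0,1,0,0,0,0,0,0,1])

```text
time_s: 2.52
tcp_pos: [0.6341, -0.0232, 0.34]
orientation: [[-0.003, 0.999, 0.042], [-0.004, 0.042, -0.999], [-1.0, -0.003, 0.004]]
ft_force: [-0.2, -0.1, -0.6]
opening: 1.003
```

Run:
```python
from h import *
s=bot.observe(); p,d=imaging.get_image("wrist"); cv2.imwrite("pics/b_wrist.png",p); np.savez("pics/b.npz",p=p,d=d,T=wristT(s))
print(s["tcp_pos"],s["orientation"],s["joint_pos"])
W=cloud("wrist",d,wristT(s))
def comps(lo,hi):
    m=((W[...,2]>lo)&(W[...,2]<hi)).astype(np.uint8)
    k,l,st,c=cv2.connectedComponentsWithStats(m)
    for i in range(1,k):
        if st[i,4]>60:
            Q=W[l==i]; r=cv2.minAreaRect(Q[:,:2].astype(np.float32)*1000)
            print((lo,hi),st[i],"med",np.median(Q,0),"rect",np.array(r[0]),np.array(r[1]),r[2])
comps(.12,.14);comps(.16,.19);comps(.21,.23)
```

```text
[ 0.6341 -0.0232  0.34  ] [[-0.0026  0.9991  0.0423]
 [-0.0041  0.0423 -0.9991]
 [-1.     -0.0028  0.004 ]] [-0.0534  0.346   1.5069 -0.0044  1.291  -0.0945]
(0.12, 0.14) [  190   109   193   183 25793] med [ 0.599  -0.0468  0.1323] rect [606.7436 -57.9795] [214.77  224.606] 3.6490519046783447
(0.12, 0.14) [ 293  156   43   36 1159] med [ 0.6328 -0.0122  0.1383] rect [633.384  -13.3689] [46.9404 40.0956] 9.350680351257324
(0.16, 0.19) [291 146  49  15  98] med [0.632  0.0183 0.1769] rect [633.3001  14.1679] [12.1552 48.1758] 88.4387435913086
(0.16, 0.19) [288 168  53  38 490] med [ 0.6327 -0.03    0.1754] rect [632.4843 -19.2602] [33.6187 51.9761] 88.68838500976562
(0.16, 0.19) [191 173  20  80 945] med [ 0.5185 -0.0465  0.182 ] rect [517.2019 -54.1241] [12.1406 81.7333] 3.8051517009735107
(0.21, 0.23) [ 280  150   68   69 1206] med [ 0.6324 -0.0139  0.2218] rect [632.7227  -9.4113] [58.7976 59.1137] 42.8830451965332
```

View pics/b_wrist.png

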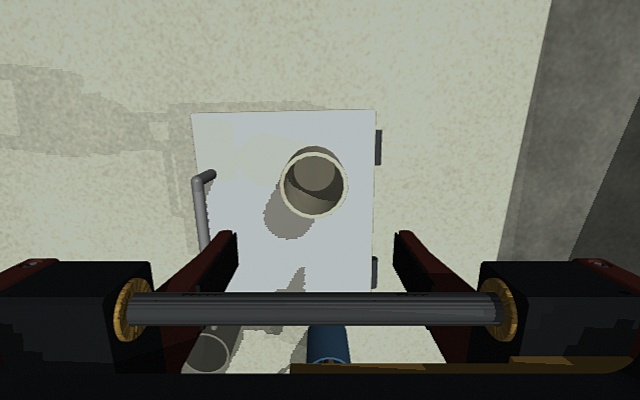

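The wrist view shows the tumbler mouth centred at about (314,184), which measures (0.632, -0.009) with its rim at 0.222. That agrees with the other cameras. I'll centre over it, descend and grip.

Emit:
apply_moves(deltas=[0,-0.0015,-0.0148,-1.2,0.2,0.2,1,0,0,0,0,0,0,1,0.03,0,0,0,0,0,1,0.03,0,0,0,0,0,1])

```text
time_s: 3.08
tcp_pos: [0.6301, -0.0016, 0.282]
orientation: [[0.005, 0.997, 0.073], [0.001, 0.073, -0.997], [-1.0, 0.005, -0.001]]
ft_force: [-0.5, -0.1, 0.0]
opening: 0.994
```

Run:
```python
from h import *
for i in range(3):
    s=bot.observe(); print(s["time_s"],s["tcp_pos"],s["orientation"][:,0],s["joint_velocities"])
    if i<2: p,d=imaging.get_image("wrist")
T=wristT(s);W=cloud("wrist",d,T)
m=(W[...,2]>.21)&(W[...,2]<.23); Q=W[m]; print(cv2.minAreaRect(Q[:,:2].astype(np.float32)*1000))
cv2.imwrite("pics/c_wrist.png",p)
plan([.632,-.0085,.282],Rdown(3.65),1)
```

```text
3.075 [ 0.6301 -0.0016  0.282 ] [ 0.0053  0.001  -1.    ] [ 0.0178  0.201   0.2351  0.0002 -0.4743 -0.0005]
3.125 [ 0.6281 -0.0014  0.2777] [-0.0007  0.0012 -1.    ] [-0.0057 -0.0045 -0.0112  0.0007  0.0968 -0.0016]
3.175 [ 0.6282 -0.0016  0.2793] [-0.0012  0.0012 -1.    ] [-0.0081 -0.0288 -0.056   0.0004  0.0491 -0.0003]
((632.4540405273438, -9.399032592773438), (59.130069732666016, 58.810264587402344), 60.82500457763672)
[-0.0027  0.0033  0.0071] [ 0.55 -0.07  0.07]
```

View pics/c_wrist.png

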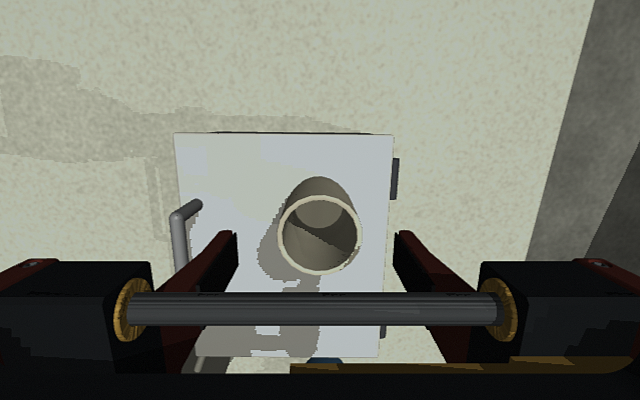

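Emit:
apply_moves(deltas=[0,0.0033,0.0071,0,0,0,1,0,0,0,0,0,0,1,0,0,0,0,0,0,1])

```text
time_s: 3.55
tcp_pos: [0.6335, -0.008, 0.2828]
orientation: [[0.003, 0.997, 0.075], [0.001, 0.075, -0.997], [-1.0, 0.003, -0.001]]
ft_force: [0.3, 1.2, 0.1]
opening: 1.0
```

Run:
```python
from h import *
s=bot.observe(); print(s["time_s"],s["tcp_pos"],s["orientation"],s["joint_velocities"])
plan([.632,-.0088,.282],Rdown(3.65),1)
```

```text
3.55 [ 0.6335 -0.008   0.2828] [[ 0.003   0.9972  0.0749]
 [ 0.001   0.0749 -0.9972]
 [-1.      0.0031 -0.0007]] [-0.0021 -0.0054 -0.0089 -0.0024  0.0039 -0.0008]
[ 0.0008 -0.0015  0.0007] [ 0.65 -0.04 -0.18]
```

Emit:
apply_moves(deltas=[0.02,-0.001,0.0005,0,0,-0.2,1,0.025,0,0,0,0,0,1,0.025,0,0,0,0,0,1,0.015,0,0,0,0,0,1,0.01,0,0,0,0,0,1,0,0,0,0,0,0,1,0,0,0,0,0,0,1])

```text
time_s: 4.42
tcp_pos: [0.6325, -0.0089, 0.183]
orientation: [[0.0, 0.997, 0.074], [0.001, 0.074, -0.997], [-1.0, 0.0, -0.001]]
ft_force: [-0.4, -0.2, 0.3]
opening: 1.0
```

Run:
```python
from h import *
s=bot.observe(); print(s["time_s"],s["tcp_pos"],s["orientation"],s["ft_force"])
p,d=imaging.get_image("side");cv2.imwrite("pics/d_side.png",p[80:280,180:500].repeat(2,0).repeat(2,1))
```

```text
4.425 [ 0.6325 -0.0089  0.183 ] [[ 0.0004  0.9972  0.0745]
 [ 0.0006  0.0745 -0.9972]
 [-1.      0.0004 -0.0006]] [-0.4251 -0.2302  0.3104]
```

View pics/d_side.png

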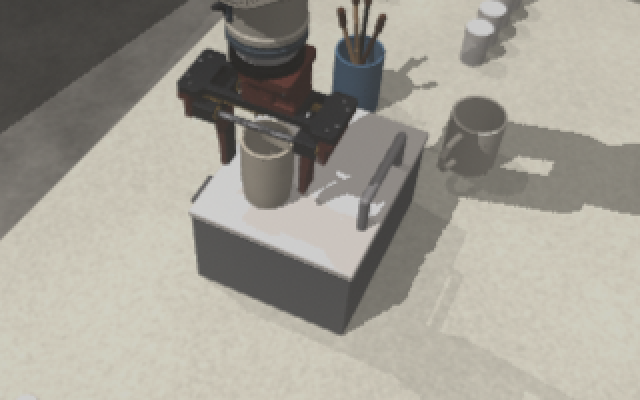

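The fingers straddle the tumbler, which is at about (268,165) in the crop, and nothing is touching. I'll close with a light grip.

Emit:
apply_moves(deltas=[0,0,0,0,0,0,0.5,0,0,0,0,0,0,0.5,0,0,0,0,0,0,0.5,0,0,0,0,0,0,0.5,0,0,0,0,0,0,0.5,0,0,0,0,0,0,0.5], newtons=12)

```text
time_s: 5.22
tcp_pos: [0.6332, -0.0089, 0.1847]
orientation: [[0.003, 0.997, 0.074], [0.001, 0.074, -0.997], [-1.0, 0.003, -0.0]]
ft_force: [0.0, -0.1, -0.1]
opening: 0.689
```

Emit:
apply_moves(deltas=[0,0,0,0,0,0,0.3,-0.005,0,0,0,0,0,0.3,-0.01,0,0,0,0,0,0.3,-0.01,0,0,0,0,0,0.3,0,0,0,0,0,0,0.3], newtons=15)

```text
time_s: 5.85
tcp_pos: [0.6332, -0.0089, 0.2116]
orientation: [[0.003, 0.997, 0.075], [0.001, 0.075, -0.997], [-1.0, 0.003, -0.0]]
ft_force: [0.2, -0.3, -2.2]
opening: 0.685
```

Run:
```python
from h import *
s=bot.observe(); print(s["time_s"],s["tcp_pos"],s["orientation"],s["ft_force"],s["opening"])
p,d=imaging.get_image("side");cv2.imwrite("pics/e_side.png",p[80:280,180:500].repeat(2,0).repeat(2,1))
```

```text
5.85 [ 0.6332 -0.0089  0.2116] [[ 0.0031  0.9972  0.0745]
 [ 0.0005  0.0745 -0.9972]
 [-1.      0.0032 -0.0003]] [ 0.2338 -0.2972 -2.2282] 0.6853879726097128
```

View pics/e_side.png

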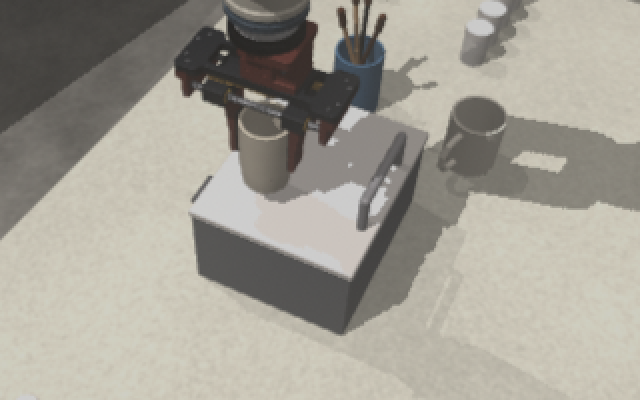

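Emit:
apply_moves(deltas=[-0.02,0,-0.01,0,0,0,0.3,-0.02,-0.005,-0.02,0,0,0,0.3,0,-0.012,-0.035,0,0,0,0.3,0,-0.015,-0.045,0,0,0,0.3,0,-0.015,-0.045,0,0,0,0.3,0,-0.015,-0.045,0,0,0,0.3,0,-0.015,-0.045,0,0,0,0.3,0,-0.012,-0.035,0,0,0,0.3,0,-0.005,-0.02,0,0,0,0.3,0,0,0,0,0,0,0.3])

```text
time_s: 7.15
tcp_pos: [0.5093, 0.303, 0.2667]
orientation: [[0.013, 0.997, 0.079], [0.007, 0.079, -0.997], [-1.0, 0.014, -0.006]]
ft_force: [-0.1, -0.5, -1.7]
opening: 0.695
```

Run:
```python
from h import *
p,d=imaging.get_image("top");cv2.imwrite("pics/f_top.png",p[130:290,120:440].repeat(2,0).repeat(2,1))
W=cloud("top",d)
p2,d2=imaging.get_image("side");cv2.imwrite("pics/f_side.png",p2)
s=bot.observe(); print(s["time_s"],s["tcp_pos"],s["orientation"],s["ft_force"],s["opening"],s["joint_velocities"])
pw,dw=imaging.get_image("wrist");cv2.imwrite("pics/f_wrist.png",pw); T=wristT(s)
for n,w in (("w",cloud("wrist",dw,T)),("s",cloud("side",d2)),("t",W)):
    m=((w[...,2]>.006)&(w[...,2]<.02)&(abs(w[...,0]-.5)<.1)&(abs(w[...,1]-.318)<.1)).astype(np.uint8)
    m=cv2.morphologyEx(m,cv2.MORPH_OPEN,np.ones((3,3)))
    Q=w[m>0]
    print(n,len(Q),cv2.minAreaRect(Q[:,:2].astype(np.float32)*1000) if len(Q) else 0)
```

```text
7.25 [0.51   0.3014 0.2664] [[ 0.0132  0.9969  0.0772]
 [ 0.0069  0.0772 -0.997 ]
 [-0.9999  0.0137 -0.0059]] [-0.0302 -0.5828 -2.0347] 0.6864662268656836 [-0.0284  0.0072  0.0035 -0.0044 -0.0033 -0.0057]
w 8701 ((504.6826171875, 316.1289367675781), (130.26754760742188, 129.78565979003906), 10.023120880126953)
s 4090 ((500.9506530761719, 317.95306396484375), (130.3107452392578, 131.6802215576172), 10.126201629638672)
t 1954 ((504.4775390625, 317.8379821777344), (130.10659790039062, 131.25270080566406), 10.202147483825684)
```

View pics/f_side.png

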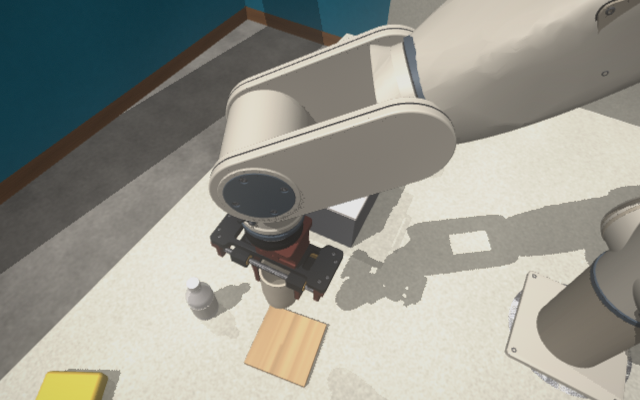

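View pics/f_wrist.png

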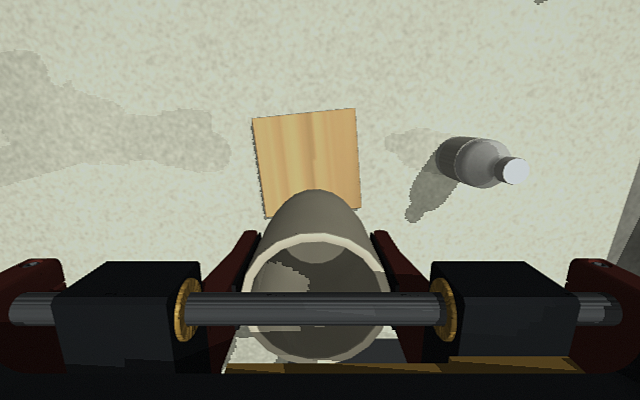

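Run:
```python
from h import *
plan([.5037,.3172,.2664],Rdown(4.3),1)
```

```text
[-0.0003 -0.0053 -0.0169] [ 0.07 -0.32 -0.76]
```

Emit:
apply_moves(deltas=[0,-0.005,-0.016,0,-0.3,-0.7,0.3,0.02,0,0,0,0,0,0.3,0.04,0,0,0,0,0,0.3,0.04,0,0,0,0,0,0.3,0.035,0,0,0,0,0,0.3,0.02,0,0,0,0,0,0.3,0,0,0,0,0,0,0.3,0,0,0,0,0,0,0.3])

```text
time_s: 8.3
tcp_pos: [0.5066, 0.3186, 0.1088]
orientation: [[0.001, 0.998, 0.068], [0.002, 0.068, -0.998], [-1.0, 0.001, -0.002]]
ft_force: [0.1, -0.2, -1.8]
opening: 0.688
```

Run:
```python
from h import *
s=bot.observe(); print(s["time_s"],s["tcp_pos"],s["orientation"],s["ft_force"],s["opening"])
plan([.5037,.3172,.0647],Rdown(4.3),1)
```

```text
8.3 [0.5066 0.3186 0.1088] [[ 0.0009  0.9977  0.0676]
 [ 0.0019  0.0676 -0.9977]
 [-1.      0.001  -0.0018]] [ 0.0865 -0.207  -1.8149] 0.6884410685835656
[ 0.0441 -0.003   0.0013] [-0.43 -0.11 -0.06]
```

Emit:
apply_moves(deltas=[0.01,-0.003,0.001,0,0,0,0.3,0.015,0,0,0,0,0,0.3,0.01,0,0,0,0,0,0.3,0,0,0,0,0,0,0.3,0,0,0,0,0,0,0.3])

```text
time_s: 8.93
tcp_pos: [0.5046, 0.3182, 0.0735]
orientation: [[0.004, 0.998, 0.067], [0.004, 0.067, -0.998], [-1.0, 0.004, -0.003]]
ft_force: [-0.5, 0.2, -2.6]
opening: 0.688
```

Run:
```python
from h import *
s=bot.observe(); print(s["time_s"],s["tcp_pos"],s["orientation"],s["ft_force"],s["opening"])
p2,d2=imaging.get_image("side");cv2.imwrite("pics/g_side.png",p2[200:400,150:450].repeat(2,0).repeat(2,1))
```

```text
8.925 [0.5046 0.3182 0.0735] [[ 0.0036  0.9977  0.0672]
 [ 0.0036  0.0672 -0.9977]
 [-1.      0.0038 -0.0034]] [-0.5468  0.1978 -2.5911] 0.6881859584532358
```

View pics/g_side.png

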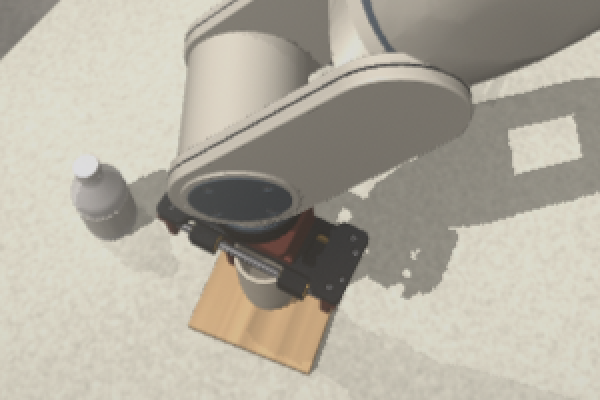

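The tumbler is just above the board. I'll lower it in small steps and watch the force.

Emit:
apply_moves(deltas=[0.003,0,0,0,0,-0.2,0.3,0.002,0,0,0,0,0,0.3,0,0,0,0,0,0,0.3])

```text
time_s: 9.35
tcp_pos: [0.505, 0.3184, 0.0688]
orientation: [[0.001, 0.998, 0.067], [0.004, 0.067, -0.998], [-1.0, 0.001, -0.004]]
ft_force: [-0.5, 0.2, -1.5]
opening: 0.691
```

Emit:
apply_moves(deltas=[0.002,0,0,0,0,0,0.3,0.001,0,0,0,0,0,0.3,0,0,0,0,0,0,0.3])

```text
time_s: 9.72
tcp_pos: [0.5051, 0.3184, 0.0657]
orientation: [[0.001, 0.998, 0.067], [0.004, 0.067, -0.998], [-1.0, 0.001, -0.004]]
ft_force: [-0.3, 0.1, -1.0]
opening: 0.691
```

Emit:
apply_moves(deltas=[0.001,0,0,0,0,0,0.3,0.001,0,0,0,0,0,0.3,0,0,0,0,0,0,0.3])

```text
time_s: 10.1
tcp_pos: [0.5053, 0.3189, 0.0649]
orientation: [[0.002, 0.998, 0.067], [0.005, 0.067, -0.998], [-1.0, 0.002, -0.005]]
ft_force: [0.4, -1.2, -2.0]
opening: 0.689
```

Emit:
apply_moves(deltas=[0.001,0,0,0,0,0,0.3,0,0,0,0,0,0,0.3])

```text
time_s: 10.35
tcp_pos: [0.5054, 0.3191, 0.0648]
orientation: [[0.002, 0.998, 0.067], [0.005, 0.067, -0.998], [-1.0, 0.002, -0.005]]
ft_force: [-0.6, -0.1, -2.1]
opening: 0.689
```

Emit:
apply_moves(deltas=[0.001,0,0,0,0,0,0.3,0,0,0,0,0,0,0.3])

```text
time_s: 10.6
tcp_pos: [0.5055, 0.3193, 0.0647]
orientation: [[0.002, 0.998, 0.067], [0.005, 0.067, -0.998], [-1.0, 0.002, -0.005]]
ft_force: [-0.8, -0.1, -0.8]
opening: 0.684
```

Emit:
apply_moves(deltas=[0.002,0,0,0,0,0,0.3,0,0,0,0,0,0,0.3])

```text
time_s: 10.85
tcp_pos: [0.5056, 0.3196, 0.0641]
orientation: [[0.002, 0.998, 0.067], [0.006, 0.067, -0.998], [-1.0, 0.003, -0.006]]
ft_force: [0.9, 0.2, -1.5]
opening: 0.691
```

Run:
```python
from h import *
F=[]
for i in range(4):
    s=bot.observe(); print(s["time_s"],s["tcp_pos"],s["ft_force"],s["opening"])
    p2,d2=imaging.get_image("side" if i%2 else "wrist");cv2.imwrite(f"pics/h_{i}.png",p2)
```

```text
10.85 [0.5056 0.3196 0.0641] [ 0.8724  0.1918 -1.5162] 0.6911877180164027
10.9 [0.5057 0.3197 0.064 ] [-0.2133  0.2239  3.3917] 0.6898279290591074
10.95 [0.5057 0.3197 0.064 ] [-0.3239  0.3144  4.1676] 0.6855484469907143
11.0 [0.5057 0.3197 0.064 ] [-1.9501  0.3066  3.4727] 0.688355069545441
```

View pics/h_0.png

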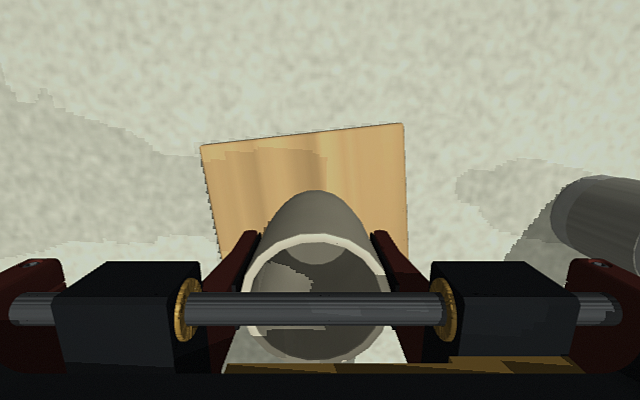

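Contact confirmed: the vertical force went from about -2 N to +4 N, and the tumbler is 2–3 mm off the board's centre. Releasing it now.

Emit:
apply_moves(deltas=[0,0,0,0,0,0,0.78,0,0,0,0,0,0,0.9,0,0,0,0,0,0,1,0,0,0,0,0,0,1,0,0,0,0,0,0,1,0,0,0,0,0,0,1])

```text
time_s: 11.8
tcp_pos: [0.5057, 0.3195, 0.0631]
orientation: [[0.002, 0.998, 0.067], [0.005, 0.067, -0.998], [-1.0, 0.002, -0.005]]
ft_force: [0.0, -0.2, -0.0]
opening: 0.999
```

Run:
```python
from h import *
s=bot.observe(); print(s["time_s"],s["tcp_pos"],s["orientation"],s["ft_force"],s["opening"])
p2,d2=imaging.get_image("wrist");cv2.imwrite(f"pics/i.png",p2)
```

```text
11.8 [0.5057 0.3195 0.0631] [[ 0.0018  0.9977  0.0671]
 [ 0.0054  0.0671 -0.9977]
 [-1.      0.0022 -0.0052]] [ 0.0115 -0.2107 -0.0406] 0.9992024297277755
```

View pics/i.png

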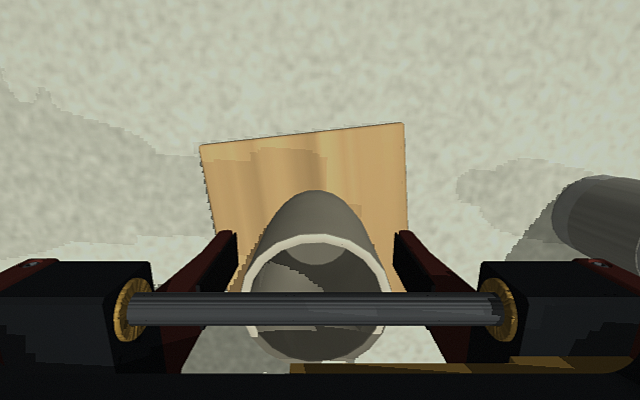

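The tumbler stands free between the open fingers. Rising straight up.

Emit:
apply_moves(deltas=[-0.015,0,0,0,0,0,1,-0.03,0,0,0,0,0,1,-0.045,0,0,0,0,0,1,-0.05,0,0,0,0,0,1,-0.05,0,0,0,0,0,1,-0.03,0,0,0,0,0,1,0,0,0,0,0,0,1])

```text
time_s: 12.72
tcp_pos: [0.5052, 0.3183, 0.2963]
orientation: [[0.006, 0.998, 0.067], [0.008, 0.067, -0.998], [-1.0, 0.006, -0.007]]
ft_force: [0.4, -0.6, -0.4]
opening: 0.998
```

Run:
```python
from h import *
s=bot.observe(); print(s["time_s"],s["tcp_pos"],s["orientation"])
p2,d2=imaging.get_image("wrist");cv2.imwrite(f"pics/j.png",p2)
w=cloud("wrist",d2,wristT(s)); 
for lo,hi in ((.006,.02),(.092,.112),(.04,.08)):
    m=(w[...,2]>lo)&(w[...,2]<hi)&(abs(w[...,0]-.5)<.1)&(abs(w[...,1]-.318)<.1);Q=w[m];print(cv2.minAreaRect(Q[:,:2].astype(np.float32)*1000),np.median(Q[:,2]))
print("to handle standoff");plan([.516,-.0715,.30],Rdown(3.65),9)
```

```text
12.725 [0.5052 0.3183 0.2963] [[ 0.0056  0.9977  0.0672]
 [ 0.0076  0.0671 -0.9977]
 [-1.      0.0061 -0.0072]]
((504.74139404296875, 316.03106689453125), (130.1729278564453, 129.89947509765625), 10.062642097473145) 0.01238798056479301
((507.1524658203125, 318.9682922363281), (58.60700988769531, 59.23597717285156), 3.1257262229919434) 0.10187133967014794
((506.58746337890625, 320.5209655761719), (51.77867889404297, 55.99797821044922), 8.594103813171387) 0.061708545261438735
to handle standoff
[-0.0008 -0.0016  0.0432] [ 0.02 -0.04 -0.03]
[-0.0008 -0.0016  0.0432] [ 0.02 -0.04 -0.03]
[-0.0008 -0.0016  0.0432] [ 0.02 -0.04 -0.03]
[-0.0008 -0.0016  0.0432] [ 0.02 -0.04 -0.03]
[-0.0007 -0.0016  0.0433] [ 0.02 -0.04 -0.03]
[-0.0007 -0.0016  0.0433] [ 0.02 -0.04 -0.03]
[-0.0007 -0.0015  0.0433] [ 0.02 -0.04 -0.03]
[-0.0006 -0.0015  0.0433] [ 0.02 -0.04 -0.03]
[-0.0006 -0.0015  0.0433] [ 0.02 -0.04 -0.03]
```

View pics/j.png

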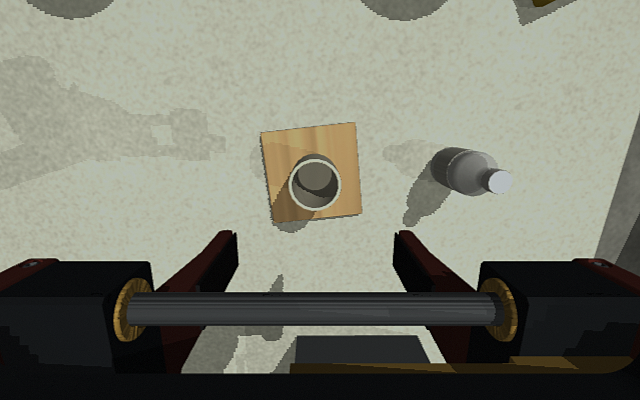

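The tumbler stands upright on the board at about (315,185), offset (2.5, 3) mm from its centre. Moving to the handle now.

Emit:
apply_moves(deltas=[0,-0.002,0.025,0,-0.3,-0.3,1,0,-0.002,0.045,0,0,0,1,0,-0.002,0.05,0,0,0,1,0,-0.002,0.05,0,0,0,1,0,-0.001,0.05,0,0,0,1,0,-0.001,0.05,0,0,0,1,0,-0.001,0.045,0,0,0,1,0,-0.001,0.04,0,0,0,1,0,-0.001,0.015,0,0,0,1,0,0,0,0,0,0,1])

```text
time_s: 14.02
tcp_pos: [0.5042, -0.0726, 0.2808]
orientation: [[-0.031, 0.997, 0.066], [-0.005, 0.065, -0.998], [-1.0, -0.031, 0.003]]
ft_force: [-0.1, 0.2, 0.5]
opening: 1.002
```

Run:
```python
from h import *
p2,d2=imaging.get_image("top");cv2.imwrite(f"pics/k_top.png",p2)
s=bot.observe(); print(s["time_s"],s["tcp_pos"],s["orientation"],s["joint_pos"])
p2,d2=imaging.get_image("wrist");cv2.imwrite(f"pics/k.png",p2)
w=cloud("wrist",d2,wristT(s)); 
m=(w[...,2]>.165)&(w[...,2]<.195)&(abs(w[...,0]-.515)<.06);Q=w[m];print(cv2.minAreaRect(Q[:,:2].astype(np.float32)*1000),np.median(Q,0))
m=(w[...,2]>.12)&(w[...,2]<.145);Q=w[m];print(cv2.minAreaRect(Q[:,:2].astype(np.float32)*1000),np.median(Q,0))
plan([.5165,-.0715,.30],Rdown(3.65),1)
```

```text
14.075 [ 0.5042 -0.0719  0.2807] [[-0.0308  0.9973  0.0664]
 [-0.0053  0.0662 -0.9978]
 [-0.9995 -0.0311  0.0032]] [-0.1593  0.2165  1.8253 -0.0112  1.1294 -0.2207]
((517.979248046875, -73.66316223144531), (12.05685806274414, 120.79998779296875), 3.6599771976470947) [ 0.5175 -0.0676  0.1822]
((606.604736328125, -59.43498229980469), (214.22845458984375, 228.05621337890625), 3.782254934310913) [ 0.602  -0.0304  0.1322]
[-0.0193  0.0113  0.0011] [0.21 0.19 1.74]
```

View pics/k.png

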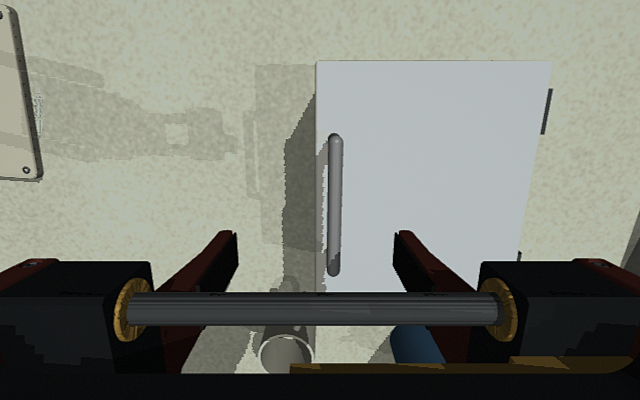

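Run:
```python
from h import *
plan([.5172,-.0727,.28],Rdown(3.66),1)
```

```text
[0.0007 0.0125 0.0023] [0.2  0.19 1.74]
```

Emit:
apply_moves(deltas=[0,0.0125,0.002,0,0.2,1.7,1,0,0,0,0,0,0,1,0,0,0,0,0,0,1])

```text
time_s: 14.5
tcp_pos: [0.5183, -0.0699, 0.2806]
orientation: [[0.001, 0.997, 0.071], [0.001, 0.071, -0.997], [-1.0, 0.002, -0.001]]
ft_force: [0.6, 0.6, -0.4]
opening: 0.996
```

Run:
```python
from h import *
s=bot.observe(); print(s["time_s"],s["tcp_pos"],s["orientation"])
plan([.5172,-.0727,.174],Rdown(3.66),1)
```

```text
14.5 [ 0.5183 -0.0699  0.2806] [[ 0.0015  0.9975  0.0712]
 [ 0.001   0.0712 -0.9975]
 [-1.      0.0015 -0.0009]]
[ 0.1066 -0.0014  0.0029] [ 0.42 -0.05 -0.09]
```

Emit:
apply_moves(deltas=[0.02,-0.001,0.002,0.4,0,0,1,0.025,0,0,0,0,0,1,0.025,0,0,0,0,0,1,0.02,0,0,0,0,0,1,0.012,0,0,0,0,0,1,0,0,0,0,0,0,1,0,0,0,0,0,0,1])

```text
time_s: 15.38
tcp_pos: [0.5194, -0.0699, 0.1776]
orientation: [[0.005, 0.998, 0.068], [0.001, 0.068, -0.998], [-1.0, 0.005, -0.0]]
ft_force: [0.4, 0.1, 0.2]
opening: 1.001
```

Run:
```python
from h import *
s=bot.observe(); print(s["time_s"],s["tcp_pos"],s["orientation"],s["ft_force"])
p2,d2=imaging.get_image("side");cv2.imwrite(f"pics/l.png",p2[60:260,180:500].repeat(2,0).repeat(2,1))
p2,d2=imaging.get_image("wrist");cv2.imwrite(f"pics/lw.png",p2)
plan([.5172,-.0727,.174],Rdown(3.66),1)
```

```text
15.375 [ 0.5194 -0.0699  0.1776] [[ 0.0053  0.9977  0.0676]
 [ 0.0005  0.0676 -0.9977]
 [-1.      0.0053 -0.0002]] [0.3991 0.1433 0.1734]
[ 0.0037 -0.0024  0.0026] [ 0.21 -0.01 -0.32]
```

View pics/l.png

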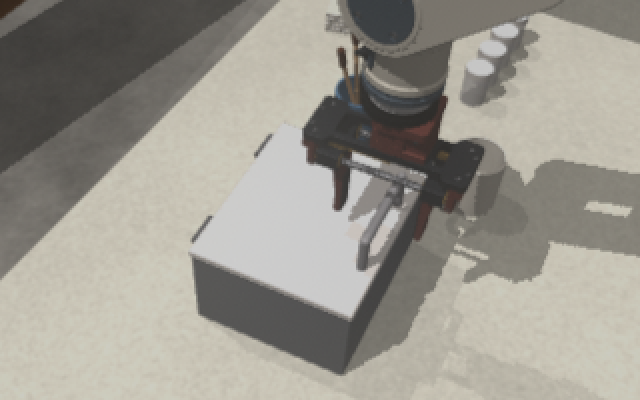

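View pics/lw.png

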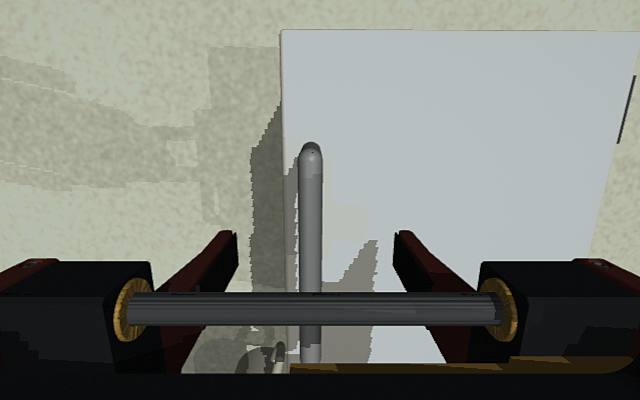

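Emit:
apply_moves(deltas=[0.004,-0.002,0.001,0,0,-0.3,1,0,0,0,0,0,0,0.5,0,0,0,0,0,0,0.3,0,0,0,0,0,0,0.2,0,0,0,0,0,0,0.2], newtons=15)

```text
time_s: 16.1
tcp_pos: [0.518, -0.0714, 0.1747]
orientation: [[0.002, 0.998, 0.067], [-0.0, 0.067, -0.998], [-1.0, 0.002, 0.0]]
ft_force: [-0.1, -0.6, 0.0]
opening: 0.58
```

Emit:
apply_moves(deltas=[0,0,0,0,0,0,0.1,0,0,0,0,0,0,0,0,0,0,0,0,0,0,0,0,0,0,0,0,0,0,0,0,0,0,0,0], newtons=20)

```text
time_s: 16.73
tcp_pos: [0.5168, -0.0714, 0.1745]
orientation: [[-0.001, 0.998, 0.068], [-0.0, 0.068, -0.998], [-1.0, -0.001, 0.0]]
ft_force: [0.7, 0.8, 1.5]
opening: 0.131
```

Run:
```python
from h import *
s=bot.observe(); print(s["time_s"],s["tcp_pos"],s["orientation"],s["ft_force"],s["ft_torque"],s["opening"])
p2,d2=imaging.get_image("wrist");cv2.imwrite(f"pics/mw.png",p2)
```

```text
16.725 [ 0.5168 -0.0714  0.1745] [[-0.0006  0.9977  0.0675]
 [-0.0003  0.0675 -0.9977]
 [-1.     -0.0007  0.0002]] [0.708  0.7757 1.529 ] [-0.0556 -0.0326 -0.014 ] 0.1307306693208818
```

View pics/mw.png

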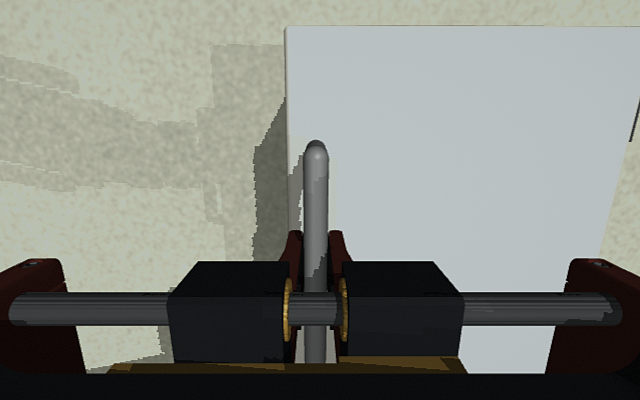

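```bash
cat >> h.py <<'E'
def arc(a0,a1,n):
    R=np.hypot(.185,.057);f=np.arctan2(.057,.185);t=np.deg2rad(np.linspace(a0,a1,n+1))+f
    X=-R*np.cos(t);Z=R*np.sin(t)
    for i in range(n): print(np.round([Z[i]-Z[i+1],X[i+1]-X[i]],4))
def lidang(p,hx=.7016,hy=-.0599,yaw=3.66,off=.002):
    a=np.deg2rad(yaw);d=np.array(p)-[hx,hy,.12];d[2]+=off
    x=d[0]*np.cos(a)+d[1]*np.sin(a)
    return np.rad2deg(np.arctan2(d[2],-x)-np.arctan2(.057,.185)),np.hypot(x,d[2])
E
python3 - <<'E'
from h import *
arc(0,45,15);print(lidang(bot.observe()["tcp_pos"]))
E
```

```text
[-0.0096  0.0032]
[-0.0094  0.0037]
[-0.0092  0.0042]
[-0.009   0.0047]
[-0.0087  0.0052]
[-0.0084  0.0056]
[-0.0081  0.006 ]
[-0.0078  0.0065]
[-0.0075  0.0069]
[-0.0071  0.0072]
[-0.0067  0.0076]
[-0.0063  0.0079]
[-0.0059  0.0083]
[-0.0054  0.0086]
[-0.005   0.0088]
(np.float64(-0.14960473966085225), np.float64(0.19362538680534588))
```

Emit:
apply_moves(deltas=[-0.0096,0.003,0,0,0,0,0,-0.0094,0.0037,0,0,0,0,0,-0.0092,0.0042,0,0,0,0,0,-0.009,0.0047,0,0,0,0,0,0,0,0,0,0,0,0], newtons=20)

```text
time_s: 17.4
tcp_pos: [0.5333, -0.0704, 0.2141]
orientation: [[-0.001, 0.998, 0.068], [-0.0, 0.068, -0.998], [-1.0, -0.001, 0.0]]
ft_force: [-0.3, -0.2, -3.2]
opening: 0.128
```

Run:
```python
from h import *
s=bot.observe(); print(s["time_s"],s["tcp_pos"],s["orientation"],s["ft_force"],s["ft_torque"],s["opening"],lidang(s["tcp_pos"]))
p2,d2=imaging.get_image("side");cv2.imwrite(f"pics/n.png",p2[60:260,180:500].repeat(2,0).repeat(2,1))
```

```text
17.4 [ 0.5333 -0.0704  0.2141] [[-0.0014  0.9977  0.0676]
 [-0.0004  0.0676 -0.9977]
 [-1.     -0.0015  0.0003]] [-0.2503 -0.1615 -3.1669] [-0.2051  0.1295  0.0147] 0.1276339859898789 (np.float64(12.5598020435991), np.float64(0.19410034426897224))
```

View pics/n.png

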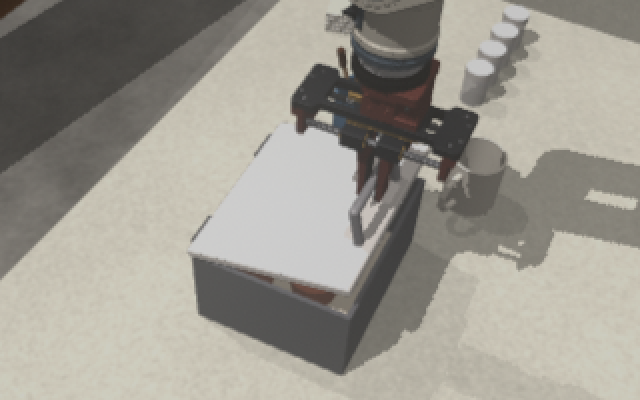

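The lid is opening as expected, to about 12.5° with 3 N of load. I'll continue along the arc.

Emit:
apply_moves(deltas=[-0.0087,0.0052,0,0,0,0,0,-0.0084,0.0056,0,0,0,0,0,-0.0081,0.006,0,0,0,0,0,-0.0078,0.0065,0,0,0,0,0,-0.0075,0.0069,0,0,0,0,0,0,0,0,0,0,0,0])

```text
time_s: 18.2
tcp_pos: [0.5645, -0.0684, 0.2568]
orientation: [[-0.004, 0.998, 0.068], [-0.001, 0.068, -0.998], [-1.0, -0.004, 0.0]]
ft_force: [-1.9, -1.0, -0.7]
opening: 0.127
```

Run:
```python
from h import *
s=bot.observe(); print(s["time_s"],s["tcp_pos"],s["orientation"],s["ft_force"],s["ft_torque"],s["opening"],lidang(s["tcp_pos"]))
a=lidang(s["tcp_pos"])[0]; arc(a,44,5)
```

```text
18.2 [ 0.5645 -0.0684  0.2568] [[-0.0041  0.9977  0.0676]
 [-0.0007  0.0676 -0.9977]
 [-1.     -0.0041  0.0004]] [-1.8765 -0.9666 -0.7376] [-0.3137  0.5175 -0.0042] 0.1268740254691228 (np.float64(28.18173697724459), np.float64(0.1953209934177838))
[-0.0073  0.0078]
[-0.0069  0.0082]
[-0.0064  0.0086]
[-0.0059  0.0089]
[-0.0054  0.0092]
```

Emit:
apply_moves(deltas=[-0.0072,0.0078,0,0,0,0,0,-0.0068,0.0082,0,0,0,0,0,-0.0064,0.0086,0,0,0,0,0,-0.0058,0.0089,0,0,0,0,0,0,0,0,0,0,0,0,0,0,0,0,0,0,0])

```text
time_s: 18.95
tcp_pos: [0.5979, -0.0662, 0.2849]
orientation: [[-0.008, 0.998, 0.068], [-0.001, 0.068, -0.998], [-1.0, -0.008, 0.001]]
ft_force: [-3.6, -1.5, 1.7]
opening: 0.129
```

Run:
```python
from h import *
s=bot.observe(); print(s["time_s"],s["tcp_pos"],s["orientation"],s["ft_force"],s["ft_torque"],s["opening"],lidang(s["tcp_pos"]))
for n in("side","top","wrist"):
    p,d=imaging.get_image(n);cv2.imwrite(f"pics/o_{n}.png",p);np.savez(f"pics/o_{n}.npz",p=p,d=d,T=wristT(s))
```

```text
18.95 [ 0.5979 -0.0662  0.2849] [[-0.0083  0.9977  0.0676]
 [-0.0011  0.0676 -0.9977]
 [-1.     -0.0083  0.0005]] [-3.5553 -1.5019  1.7437] [-0.341   0.6669  0.0041] 0.12890379542157998 (np.float64(40.98277102536647), np.float64(0.19658507668641004))
```

View pics/o_side.png

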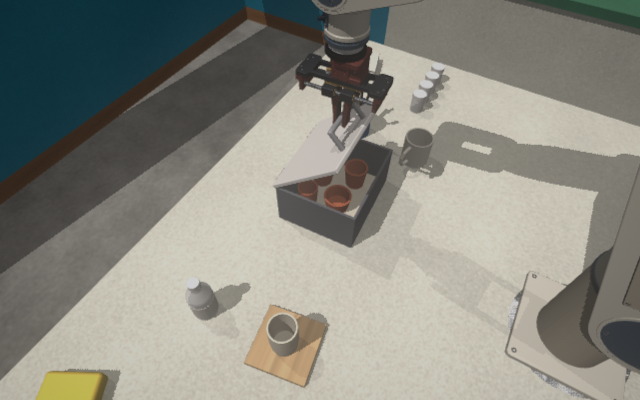

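View pics/o_wrist.png

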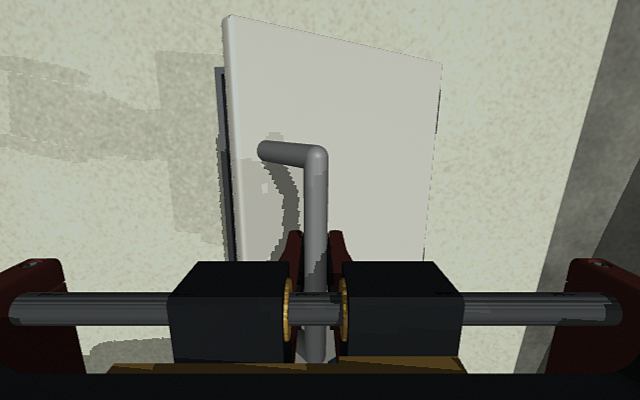

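View pics/o_top.png

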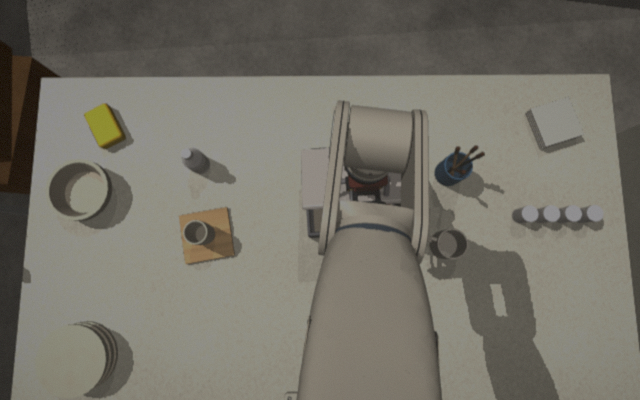

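The wrist view shows the raised lid (cols 240–430, rows 40–220) with the bar held in the jaws. The side view shows the tumbler upright on the board. Now I'll fit the lid's plane to get its angle.

```bash
cat >> h.py <<'E'
def lidfit(w,tag):
    a=np.deg2rad(3.66);ex=np.array([np.cos(a),np.sin(a),0]);ey=np.array([-np.sin(a),np.cos(a),0])
    D=w-np.array([.7016,-.0599,.12]);X=D@ex;Y=D@ey;Z=D[...,2]
    m=(abs(Y)<.125)&(X>-.2)&(X<.0)&(Z>.02)&(Z<.19)
    A=np.stack([X[m],Z[m],Y[m]],1)
    best=(0,)
    rng=np.random.default_rng(0)
    for t in np.arange(25,65,.5):
        th=np.deg2rad(t);h=A[:,0]*np.sin(th)+A[:,1]*np.cos(th)
        H,e=np.histogram(h,bins=np.arange(-.05,.08,.002));
        if H.max()>best[0]: best=(H.max(),t,e[H.argmax()]+.001)
    th=np.deg2rad(best[1]);sel=abs(A[:,0]*np.sin(th)+A[:,1]*np.cos(th)-best[2])<.005
    B=A[sel];
    for _ in range(3):
        c=B.mean(0);u,s,v=np.linalg.svd(B-c,full_matrices=False);n=v[2]*np.sign(v[2][1])
        B=A[abs((A-c)@n)<.003]
    print(tag,len(B),"ang",np.rad2deg(np.arctan2(n[0],n[1])),"n",n,"offset",c@n,"rms",s[2]/len(B)**.5)
E
python3 - <<'E'
from h import *
for n in("side","wrist","top"):
    z=np.load(f"pics/o_{n}.npz");lidfit(cloud(n,z["d"],z["T"] if n=="wrist" else None),n)
E
```

```text
side 2759 ang 40.40788985247193 n [0.6482 0.7614 0.0006] offset 0.009809496333884577 rms 0.0007300682624834072
wrist 37734 ang 40.36906581553468 n [0.6477 0.7619 0.0017] offset 0.01301173134830575 rms 0.0005859873214754533
top 1996 ang 40.404700887041706 n [0.6482 0.7615 0.0004] offset 0.01258750210458978 rms 0.0010890049260693232
```

All three cameras agree on 40.4°, so 4.6° remain.

Emit:
apply_moves(deltas=[-0.0045,0.0065,0,0,0,0,0,-0.0035,0.0063,0,0,0,0,0,0,0,0,0,0,0,0,0,0,0,0,0,0,0])

```text
time_s: 19.6
tcp_pos: [0.6113, -0.0654, 0.2931]
orientation: [[-0.009, 0.998, 0.067], [-0.001, 0.067, -0.998], [-1.0, -0.009, 0.001]]
ft_force: [-2.1, -1.5, 1.6]
opening: 0.132
```

Run:
```python
from h import *
s=bot.observe(); print(s["time_s"],s["tcp_pos"],s["ft_force"],s["ft_torque"],s["opening"],lidang(s["tcp_pos"]))
for n in("side","wrist","top"):
    s=bot.observe();p,d=imaging.get_image(n);lidfit(cloud(n,d,wristT(s) if n=="wrist" else None),n)
```

```text
19.6 [ 0.6113 -0.0654  0.2931] [-2.1247 -1.5323  1.6112] [-0.2893  0.6315  0.0115] 0.13181360595122454 (np.float64(45.55821021615476), np.float64(0.19705517723544005))
side 2311 ang 44.99898924406267 n [0.7071 0.7071 0.0013] offset 0.009718331967779433 rms 0.0006866386987796515
wrist 35392 ang 44.98331125228654 n [0.7069 0.7073 0.0014] offset 0.013006950961037574 rms 0.0005813830652780826
top 1821 ang 44.92947069958157 n [0.7062 0.708  0.0009] offset 0.012766531041843188 rms 0.0009934660155521747
```

The lid is at 45.0° on all three cameras. Next I'll check that it holds steady, and that the tumbler and bystanders haven't moved.

Run:
```python
from h import *
for i in range(14): p,d=imaging.get_image("side")
s=bot.observe(); print(s["time_s"],s["tcp_pos"],s["ft_force"],s["opening"],s["joint_velocities"])
lidfit(cloud("side",d),"side"); cv2.imwrite("pics/z_side.png",p)
pt,dt=imaging.get_image("top")
w0=cloud("side",np.load("pics/a_side.npz")["d"]);w1=cloud("side",d)
t0=cloud("top",np.load("pics/a_top.npz")["d"]);t1=cloud("top",dt)
for nm,c,lo,hi,r in (("mug",(.473,-.305),.07,.09,.07),("bottle",(.69,.343),.07,.14,.05),("jar",(.663,-.325),.06,.105,.05),("tumbler",(.506,.319),.09,.11,.06)):
    for k,a in (("side0",w0),("side1",w1),("top0",t0),("top1",t1)):
        m=(a[...,2]>lo)&(a[...,2]<hi)&(np.hypot(a[...,0]-c[0],a[...,1]-c[1])<r)
        if m.sum()>10: b=cv2.minAreaRect(a[m][:,:2].astype(np.float32)*1000);print(nm,k,m.sum(),np.round(b[0],1),np.round(b[1],1))
```

```text
20.45 [ 0.6113 -0.0654  0.2931] [-2.5795 -1.6652  1.5186] 0.13215784569341 [-0.0008  0.0002  0.0003 -0.0004  0.0005 -0.0018]
side 2306 ang 44.9683637276909 n [0.7067 0.7075 0.0011] offset 0.009744699901023083 rms 0.0006931742499939827
mug side0 303 [ 470.4 -301.8] [74.7 90.2]
mug side1 298 [ 475.9 -303.5] [86.9 76. ]
mug top0 271 [ 482.3 -303.2] [89.9 76.1]
mug top1 261 [ 475.  -305.7] [74.7 80.6]
bottle side0 640 [688. 345.] [53.3 45.1]
bottle side1 648 [689.4 344.2] [52.9 46.4]
bottle top0 379 [693.6 338. ] [45.4 52.8]
bottle top1 382 [693.2 337.5] [44.8 52.6]
jar side0 510 [ 663.  -325.7] [70.2 73.7]
jar side1 83 [ 660.9 -329.3] [50.2 68.1]
jar top0 421 [ 666.8 -327.1] [69.4 71.6]
jar top1 426 [ 667.3 -326.7] [70.3 69.5]
tumbler side1 305 [502.8 321.6] [58.3 58.2]
tumbler top1 175 [506.5 319.3] [57.9 59.2]
```

View pics/z_side.png

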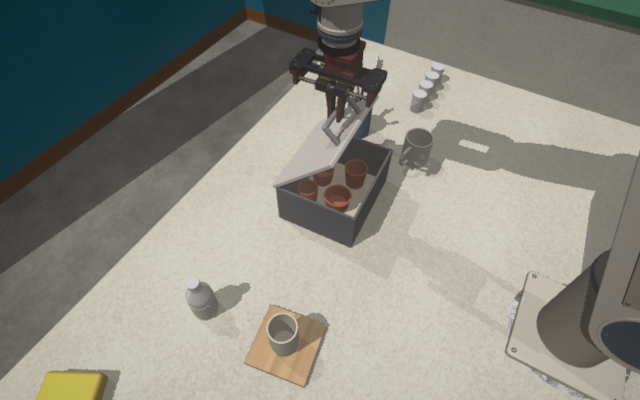

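Run:
```python
from bench import bot
print(bot.finish_job()); s=bot.observe(); print(s["time_s"],s["tcp_pos"],s["opening"])
```

```text
the job is handed in; nothing more can be done
None
the job is handed in; nothing more can be done
```

The tumbler is standing on the ware board, and the lid is up at 45° with the gripper still holding its bar handle. I handed the job in at about 20.5 s, inside the 53 s limit.

- **Tumbler:** It stands upright, about 2–4 mm from the board's centre. I lowered it until the force reading showed about 4 N of contact, then let go and rose clear.
- **Lid:** The side, wrist and top cameras read 45.0°, 45.0° and 44.9°. It still read 45.0° about 0.8 s later, with the arm at rest, a 20 N grip and a force on the tool of about 3 N.
- **Bystanders:** The bottle and jar measured within about 1.5 mm of where they started, except for the jar in the side camera, where it was mostly hidden (4 mm).
- **Mug reading that disagreed:** The mug's measured centre shifted by 6–8 mm between pictures. I put this down to the mug's handle being picked up differently, with the arm hiding part of it in the top view. It looks unmoved in the side picture, and I never moved the gripper near it.

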